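# Clear the counter scale and hold its zero paddle

### The job

Clear the scale's pan: put the wood offcut, the paper ball and the cork bung into the green bin. Then press the scale's orange zero paddle down with the fingertips until its pointer stands in the green band, never down to its stop, and keep it held there: finish while still holding it, without letting go. Leave the other things on the counter where they are.

Things in the scene. Friction and masses are not known exactly. Their poses are not given: they have to be found in the camera images.
- scale: Counter scale, fixed, 300 (x) x 280 (y) mm; origin at the centre of its underside, z up, turned up to 0.25 rad. The 100 mm strip at its -x side is a grey ledge 30 mm high that bears the orange paddle and the grey post of its hinge (top 80 mm high). The rest is the pan.
- pan (a point): Centre of the scale's flat rimless dark metal pan, on its top face, 70 mm above the counter. The pan measures 200 (x) x 270 (y) mm.
- gauge (a point): Top edge, middle, of the upright gauge plate on the ledge, 98 mm above the counter: 4 (x) x 44 (y) mm, bands white, green, red from the top. It stands 24 mm clear of the orange pad, on the pad's -x side; a black pointer runs from the pad to it.
- bin: Green open-topped waste bin, fixed to the counter, 180 (x) x 200 (y) x 100 mm high, walls and floor 5 mm; origin at the centre of its underside, z up. Scale and bin stand side by side, either one on the left.
- offcut: Moulding offcut of pale wood with a brass-coloured stripe on top, lying on the pan: 64 (x) x 26 (y) x 22 (z) mm, about 30 g; origin at its centre.
- paper_ball: Stiff crumpled ball of paper, about 40 mm across in every direction (faceted, does not roll easily), about 15 g, on the pan; origin at its centre.
- bung: Cork bung standing on its narrow end on the pan: 36 mm high, diameter 34 mm below and 40 mm at the top, about 15 g; origin at its centre, z along its axis.
- paddle: The zero paddle: a steel arm 14 mm wide with an orange square pad, 34 x 34 x 12 mm, at its free end. Origin on its hinge axis (58 mm along +y and 100 mm along -x from the scale's origin, 70 mm up); the pad's centre is 110 mm from the hinge, towards the scale's -y.
- pad_top (a point): Centre of the orange pad's upper face, 8 mm above the arm's centre line. Untouched it is 100 mm above the counter; pressed to the middle of the green band (0.2 rad) 78 mm, at the stop (0.4 rad) 56 mm.
- zero_lever (a joint): Turn of the zero paddle in rad: 0 = up at rest, grows as the pad is pressed down, 0.145 to 0.255 = pointer in the green band (pad 16 to 28 mm lower than at rest), 0.40 = at its stop. A spring pushes it back up: about 4 N at the pad to start it, 7 N in the middle of the green band, 11 N at the stop.
- check_weight: Brass check weight, 40 mm in diameter, 50 mm high, standing on the scale's ledge next to the orange pad. Bystander, loose: leave it where it is. Origin at the centre of its underside, z up.
- candlestick: Dark metal candlestick, foot 90 mm in diameter, 150 mm high. Bystander, loose: leave it where it is. Origin at the centre of its underside, z up.
- tin: White ceramic jar with black lid, 80 mm in diameter, 110 mm high. Bystander, loose: leave it where it is. Origin at the centre of its underside, z up.
- cup: Blue mug, 76 mm in diameter, 85 mm high, handle at +y. Bystander, loose: leave it where it is. Origin at the centre of its underside, z up.
- tape_dispenser: Black tape dispenser, 150 x 55 mm, about 97 mm high. Bystander, loose: leave it where it is. Origin at the centre of its underside, z up.

How it is judged:
By the outcome, as a careful person would: the job done as asked, in the order asked, and still so for the second after the job is handed in, while the arm keeps its last pose, push and grip.
It also fails if it takes over 72 s, if anything falls off the work surface, if the arm or the gripper's body presses on something with over 40 N, if the wrist force passes 120 N, or if a joint passes its speed limit or range.

### The arm

A 6-joint arm with a two-finger parallel gripper is mounted at the origin on the work surface. World frame = base frame: x ahead of the robot, y to its left, z up, the work surface at z = 0. Lengths are in m, angles in rad, forces in N, time in s.
With the tool pointing down it reaches from about 0.3 to 0.775 m from the base axis. Payload 14.6 kg.
Tool frame: the origin (TCP) lies between the finger pads; the fingertips stand 8 mm ahead of it and the grasp point (between the pads) lies 11 mm behind it (r.finger_overhang is the distance from the TCP to the fingertips, in m); z points along the fingers, y is the line along which they close (so a half turn about z gives the same grasp; the last joint's range is limited). The gripper opens to 94 mm and grips with 3 to 60 N. Pads are 16 mm wide; open, the fingers measure 119 mm over their backs; the gripper's body (75 mm by 177 mm) begins 78 mm behind the grasp point.
Start: joints at [-1.367, 0.3, 1.521, -0, 1.321, -0.067], TCP at [0.147, -0.53, 0.174] pointing down, gripper open.
Joint ranges: [-3.03, 3.03], [-0.79, 2.21], [0.23, 2.52], [-1.04, 4.18], [0, 3.07], [-2.55, 2.55]. Speed limits (rad/s): [2.22, 2.22, 2.57, 3.14, 3.14, 3.14].

### API

Orientations are given as a unit quaternion [w, x, y, z].
In Python, from bench import r gives the robot as it stands.
- The arm moves only by the shell command python3 -m handwheel 'ROWS' [FORCE]. ROWS is JSON, a list of rows, each a list of 3 entries, a list of its own where there are three numbers: the closure, from -1 (fully open) to 1 (shut), then the shift along the tool's x, y, z each as a share of 0.04 m, from -1 to 1, then the turn, a rotation vector about the tool's x, y, z each as a share of 360 degrees, from -1 to 1. In form: [[grip, [tx, ty, tz], [ax, ay, az]], ...]. A call has 1 to 12 rows; each row shifts and turns the commanded pose from where the row before left it, along the tool's axes as they then stand; what a row does not reach is not made up. A row lasts 1/8 s, in which the tool goes at most 62.5 mm and 10.7 degrees, less where a joint would pass 70% of its speed; a pose out of reach is approached as far as the arm can. A call with a number of a shift or a turn outside -1 to 1 is refused whole. A call with a gripper value outside its range is refused whole. The fingers move at their own pace and stop on an object; FORCE is the grip in N (left out, the last holds). Time passes only in rows, so rows that do not move let the fingers close. It gives the time, the measured TCP pose, the force, the opening and the grip force at its end, in the units of the state.
- r.get_state(): the state, without advancing time (a new reading comes with each control period).
- r.read_camera(name): name is "scene" or "top" or "wrist"; returns (picture, depth): 384x512x3 uint8, red, green, blue; 384x512 float32, m along the optical axis (not along the pixel's ray), 0 where there is no reading.
- r.camera_params(name): a dict with "intrinsics" (3x3 intrinsics, pixels), "R" (3x3) and "t" (3): a world point X has camera coordinates R X + t; the wrist camera has in their place "hand_eye" (4x4, takes a point from camera to tool coordinates, whose origin is the TCP and whose axes are the flange's). Camera axes: x right, y down, z forward; pixel columns grow to the right and rows downward; lengths in m; the calibration is good to about 2 mm. The wrist camera is an equidistant fisheye: a pixel r from the principal point sees the ray r / f radians off the axis. A picture is of the moment at which its call begins: read the wrist's pose just before it. camera_params takes no time and is no camera call.
- r.finish_job(): hands the job in; it is judged then, once.
The state is a dict: "clock": time; "qpos": joint angles; "joint_velocities": joint speeds; "effort": joint torques, N m; "position": TCP position; "eef_rot": TCP orientation; "ft_force": force on the tool from outside, world axes, zero at the start; "torque": the same for the moment, N m; "grip_width": finger opening in m; "gripper_force": force on a finger pad.
Only numpy, scipy, OpenCV 4.12 (cv2) and the standard library are available. Lean on these libraries where they do the work, as an engineer would, in place of code of your own. Each camera call takes 0.05 s, during which the arm holds its last target. There are 200 camera calls.

## Working session

There is one attempt and no reset: what is moved stays moved. The work goes in short steps, Python scripts to look and compute and a shell command to move; the robot and the scene stay as the last step left them, time stands still between calls to the robot, and variables do not carry over. Pictures are saved under pics/ and viewed, at most 10 in all, crops included, and the job is handed in when it is done.

```bash
mkdir -p pics; ls; python3 - <<'E'
from bench import r
import cv2,numpy as np
s=r.get_state();print({k:np.round(v,3).tolist() for k,v in s.items()}, r.finger_overhang)
for n in("top","scene"):
    p,d=r.read_camera(n);cv2.imwrite(f"pics/{n}.png",p[:,:,::-1]);np.savez(f"pics/{n}.npz",p=p,d=d)
    c=r.camera_params(n);print({k:np.round(v,3).tolist() for k,v in c.items()})
E
```

```text
pics
{'clock': 0.0, 'qpos': [-1.367, 0.3, 1.522, -0.0, 1.321, -0.067], 'joint_velocities': [-0.0, 0.001, 0.0, -0.001, 0.001, -0.0], 'effort': [-0.0, -53.18, -35.274, 0.071, 0.024, -0.0], 'position': [0.147, -0.53, 0.174], 'eef_rot': [-0.001, 0.991, 0.135, -0.0], 'ft_force': [0.484, 0.194, 1.055], 'torque': [0.02, -0.001, 0.005], 'gripper_force': 0.0, 'grip_width': 0.094} 0.008
{'intrinsics': [[418.939, 0.0, 253.79], [0.0, 418.939, 192.495], [0.0, 0.0, 1.0]], 'R': [[0.015, -1.0, 0.002], [-0.998, -0.015, -0.061], [0.061, -0.001, -0.998]], 't': [-0.015, 0.519, 1.647]}
{'intrinsics': [[367.935, 0.0, 259.09], [0.0, 367.935, 184.709], [0.0, 0.0, 1.0]], 'R': [[0.329, 0.944, -0.008], [0.765, -0.271, -0.585], [-0.554, 0.186, -0.811]], 't': [-0.171, -0.329, 1.518]}
```

View pics/top.png

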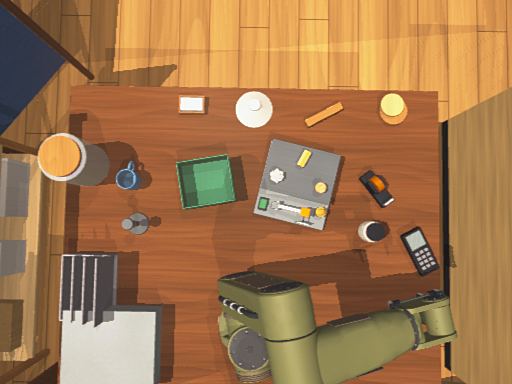

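View pics/scene.png

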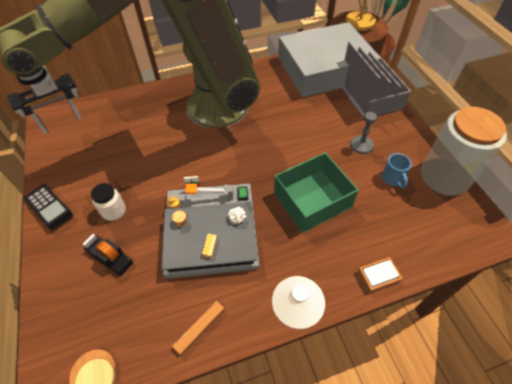

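The top view shows the offcut at (304,158), ball (277,176), bung (320,188), pad (305,211), check weight (320,211) and bin (206,182). The scene view agrees. Next I'll measure these.

```bash
cat > h.py <<'E'
import numpy as np,cv2
from bench import r
from scipy.spatial.transform import Rotation as Ro
def ray(n,uv):
    c=r.camera_params(n);K=c["intrinsics"];R=np.array(c["R"]);t=np.array(c["t"])
    d=R.T@np.linalg.inv(K)@np.array([uv[0],uv[1],1.]);return -R.T@t,d
def onz(n,uv,z):
    o,d=ray(n,uv);return o+d*(z-o[2])/d[2]
def cloud(n,d):
    c=r.camera_params(n);K=np.array(c["intrinsics"]);R=np.array(c["R"]);t=np.array(c["t"])
    v,u=np.indices(d.shape);P=np.stack([(u-K[0,2])/K[0,0]*d,(v-K[1,2])/K[1,1]*d,d],-1)
    return (P-t)@R
E
python3 - <<'E'
from h import *
z=np.load("pics/top.npz");p,d=z["p"],z["d"];X=cloud("top",d)
crop=p[130:240,165:350];cv2.imwrite("pics/crop.png",cv2.resize(crop,None,fx=4,fy=4,interpolation=cv2.INTER_CUBIC)[:,:,::-1])
hsv=cv2.cvtColor(p,cv2.COLOR_RGB2HSV)
def show(nm,m,box):
    b=np.zeros(m.shape,bool);x0,y0,x1,y1=box;b[y0:y1,x0:x1]=1;m=m&b
    v,u=np.nonzero(m);P=X[m]
    print(nm,m.sum(),"uv",u.mean().round(1),v.mean().round(1),"xyz med",np.median(P,0).round(4),"min",P.min(0).round(3),"max",P.max(0).round(3))
    return m
H=X[:,:,2]
show("offcut",(H>.08)&(H<.12),(290,145,316,170))
show("ball",(H>.08)&(H<.13),(265,163,290,187))
show("bung",(H>.08)&(H<.13),(310,178,332,197))
m=show("orange",(hsv[:,:,0]<20)&(hsv[:,:,1]>180)&(hsv[:,:,2]>150),(298,203,313,220))
show("weight",(H>.07),(314,204,330,220))
g=show("bin",(hsv[:,:,0]>60)&(hsv[:,:,0]<90)&(hsv[:,:,1]>80)&(H>.085),(165,140,245,220))
q=cv2.minAreaRect(X[g][:,:2].astype(np.float32));print("bin",q)
pm=np.zeros(H.shape,bool);pm[130:235,250:345]=1
pm&=(abs(H-.07)<.006)
q=cv2.minAreaRect(X[pm][:,:2].astype(np.float32));print("pan",q)
v,u=np.nonzero((H>.08)&(H<.12));
om=np.zeros(H.shape,bool);om[145:170,290:316]=1;om&=(H>.08)
q=cv2.minAreaRect(X[om][:,:2].astype(np.float32));print("offc",q)
E
```

```text
offcut 118 uv 303.4 158.1 xyz med [ 0.6482 -0.192   0.0932] min [ 0.618 -0.228  0.081] max [ 0.68  -0.169  0.1  ]
ball 129 uv 276.1 175.1 xyz med [ 0.5804 -0.0892  0.1028] min [ 0.555 -0.113  0.081] max [ 0.606 -0.067  0.122]
bung 91 uv 319.7 187.3 xyz med [ 0.5376 -0.2548  0.1059] min [ 0.519 -0.289  0.081] max [ 0.566 -0.228  0.116]
orange 9 uv 305.9 211.7 xyz med [ 0.4467 -0.2074  0.0986] min [ 0.428 -0.216  0.097] max [ 0.458 -0.185  0.101]
weight 27 uv 320.9 211.6 xyz med [ 0.4446 -0.2642  0.0764] min [ 0.437 -0.272  0.071] max [ 0.456 -0.253  0.085]
bin 214 uv 210.3 183.4 xyz med [0.5273 0.1388 0.0988] min [ 0.418 -0.005  0.085] max [0.659 0.287 1.676]
bin ((0.5218386054039001, 0.14284974336624146), (0.2572838068008423, 0.25353553891181946), 10.138144493103027)
pan ((0.568679690361023, -0.17742282152175903), (0.26964041590690613, 0.2657224237918854), 76.61692810058594)
offc ((0.5340107679367065, -0.12454774975776672), (0.05669192969799042, 0.3295964002609253), 53.91796875)
```

View pics/crop.png

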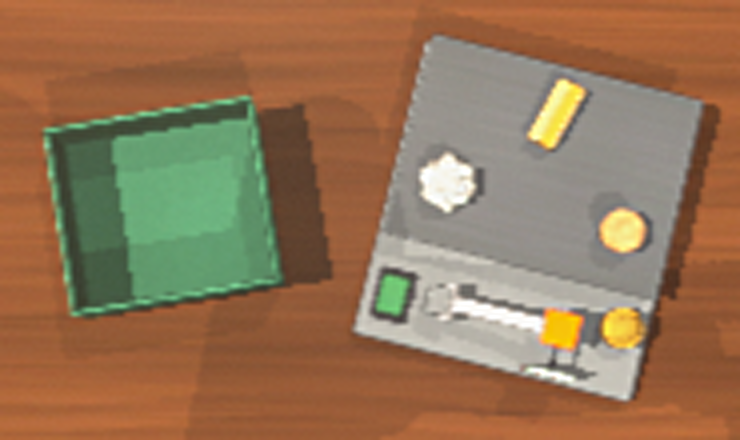

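Yaw of the scale is about -0.23 and of the offcut about -0.4. The crop shows the pad at (562,328), the weight at (622,327) and the gauge at (553,372). I'll refine the centres with colour masks.

```bash
python3 - <<'E'
from h import *
z=np.load("pics/top.npz");p,d=z["p"],z["d"];hsv=cv2.cvtColor(p,cv2.COLOR_RGB2HSV).astype(int)
S,V,Hh=hsv[:,:,1],hsv[:,:,2],hsv[:,:,0]
def cen(nm,m,box,zz):
    x0,y0,x1,y1=box;b=np.zeros(m.shape,np.uint8);b[y0:y1,x0:x1]=m[y0:y1,x0:x1]
    n,l,st,c=cv2.connectedComponentsWithStats(b);i=1+np.argmax(st[1:,4]);pts=np.argwhere(l==i)[:,::-1].astype(np.float32)
    W=np.array([onz("top",q,zz)[:2] for q in pts]);ev,E=np.linalg.eigh(np.cov(W.T));a=E[:,1]*np.sign(E[0,1])
    print(nm,len(pts),pts.mean(0).round(1),"xy",W.mean(0).round(4),"yaw",np.arctan2(a[1],a[0]).round(3),"sig",np.sqrt(ev).round(4))
cen("offcut",(S>70)&(V>150),(290,145,316,170),.092)
cen("ball",(S<60)&(V>170),(265,163,290,187),.09)
cen("bung",(S>70)&(V>150),(310,178,332,197),.106)
cen("pad",(S>150)&(V>180)&(Hh<20),(298,203,313,220),.1)
cen("weight",(S>100)&(V>150),(314,204,330,220),.08)
for nm,uvs,zz in(("bin",[(45,130),(250,97),(282,282),(72,315)],.1),("pan",[(432,35),(703,100),(653,300),(385,238)],.07)):
    W=np.array([onz("top",(165+u/4-.4,130+v/4-.4),zz)[:2] for u,v in uvs]);e=W[0]-W[3];print(nm,W.mean(0).round(4),np.linalg.norm(e).round(3),np.linalg.norm(W[1]-W[0]).round(3),"yaw",np.arctan2(e[1],e[0]).round(3))
y=-.24;c=np.array([[np.cos(y),-np.sin(y)],[np.sin(y),np.cos(y)]])
print("pad from hinge rel. pan centre", (c@np.array([-.1-.05,.058-.11])).round(4))
E
```

```text
offcut 137 [303.7 158. ] xy [ 0.6485 -0.1947] yaw -0.526 sig [0.0085 0.0199]
ball 145 [276.2 175.1] xy [ 0.5817 -0.0909] yaw 0.918 sig [0.0131 0.0131]
bung 105 [320.2 187.2] xy [ 0.5373 -0.2559] yaw -1.232 sig [0.0105 0.0114]
pad 8 [309.  212.5] xy [ 0.4415 -0.2151] yaw -0.274 sig [0.001  0.0096]
weight 93 [320.1 211.5] xy [ 0.4462 -0.2601] yaw 1.53 sig [0.01   0.0108]
bin [0.5542 0.1776] 0.177 0.196 yaw 0.17
pan [ 0.599  -0.1849] 0.202 0.269 yaw -0.213
pad from hinge rel. pan centre [-0.1581 -0.0149]
```

```bash
cat >> h.py <<'E'
def to(x,y,z,psi=None):
    s=r.get_state();q=s["eef_rot"];R=Ro.from_quat([q[1],q[2],q[3],q[0]]);M=R.as_matrix()
    if psi is None: psi=np.arctan2(M[1,0],M[0,0])
    T=np.array([[np.cos(psi),np.sin(psi),0],[np.sin(psi),-np.cos(psi),0],[0,0,-1]])
    rv=(R.inv()*Ro.from_matrix(T)).as_rotvec()/(2*np.pi)
    d=np.array([x,y,z])-s["position"]
    print("clk",round(s["clock"],2),"turn shares",rv.round(4),"shift(units, after turn)",(T.T@d/.04).round(2),"now",(M.T@d/.04).round(2),"F",np.round(s["ft_force"],1),"w",round(s["grip_width"],4),"gf",round(s["gripper_force"],1))
E
python3 -m handwheel '[[-1,[0,0,-0.1],[0,0,0.0245]],[-1,[0,0,-0.1],[0,0,0.0245]],[-1,[0,0,-0.1],[0,0,0.0245]],[-1,[0,0,-0.1],[0,0,0.0245]],[-1,[0,0,-0.1],[0,0,0.0245]],[-1,[0.5,-0.95,0],[0,0,0]],[-1,[0.5,-0.95,0],[0,0,0]],[-1,[0.5,-0.95,0],[0,0,0]],[-1,[0.5,-0.95,0],[0,0,0]],[-1,[0.5,-0.95,0],[0,0,0]],[-1,[0.5,-0.95,0],[0,0,0]],[-1,[0.5,-0.95,0],[0,0,0]]]' 10
python3 -c "from h import *; to(.6485,-.1947,.19,-.5)"
```

```text
clock: 1.6
position: [0.3983, -0.3623, 0.1942]
eef_rot: [-0.0, 0.969, -0.247, -0.0]
ft_force: [-0.0, -0.3, -0.3]
grip_width: 0.094
gripper_force: 0.0
clk 1.6 turn shares [-0.      0.0001  0.0002] shift(units, after turn) [ 3.48 -6.68  0.11] now [ 3.49 -6.67  0.1 ] F [-0.  -0.3 -0.3] w 0.094 gf 0.0
```

```bash
python3 -m handwheel '[[-1,[0.5,-0.95,0],[0,0,0]],[-1,[0.5,-0.95,0],[0,0,0]],[-1,[0.5,-0.95,0],[0,0,0]],[-1,[0.5,-0.95,0],[0,0,0]],[-1,[0.5,-0.95,0],[0,0,0]],[-1,[0.5,-0.95,0],[0,0,0]],[-1,[0.5,-0.95,0],[0,0,0]],[-1,[0,0,0],[0,0,0]]]'
python3 - <<'E'
from h import *
to(.6485,-.1947,.083,-.5)
p,d=r.read_camera("wrist");cv2.imwrite("pics/w1.png",p[:,:,::-1]);np.savez("pics/w1.npz",p=p,d=d)
print({k:np.round(v,3).tolist() for k,v in r.camera_params("wrist").items()})
E
```

```text
clock: 2.6
position: [0.6488, -0.1947, 0.193]
eef_rot: [-0.0, 0.969, -0.245, -0.001]
ft_force: [-0.9, -0.3, -0.2]
grip_width: 0.0937
gripper_force: 0.0
clk 2.6 turn shares [0.     0.0003 0.0006] shift(units, after turn) [-0.01  0.    2.75] now [-0.    0.    2.75] F [-0.9 -0.3 -0.2] w 0.0937 gf 0.0
{'intrinsics': [[297.319, 0.0, 253.491], [0.0, 297.319, 190.874], [0.0, 0.0, 1.0]], 'hand_eye': [[0.0, -0.97, -0.243, 0.069], [1.0, -0.0, 0.001, 0.0], [-0.001, -0.243, 0.97, -0.211], [0.0, 0.0, 0.0, 1.0]]}
```

View pics/w1.png

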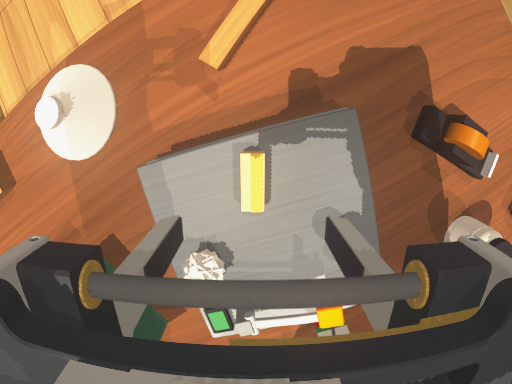

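The offcut, at (252,183) in the wrist view, is centred between the fingers and aligned. I'll descend and grasp it.

```bash
python3 -m handwheel '[[-1,[0,0,0.7],[0,0,0]],[-1,[0,0,0.7],[0,0,0]],[-1,[0,0,0.7],[0,0,0]],[-1,[0,0,0.4],[0,0,0]],[-1,[0,0,0.22],[0,0,0]],[1,[0,0,0],[0,0,0]],[1,[0,0,0],[0,0,0]],[1,[0,0,0],[0,0,0]],[1,[0,0,0],[0,0,0]],[1,[0,0,0],[0,0,0]],[1,[0,0,0],[0,0,0]]]' 12
python3 -c "from h import *; to(.57,.19,.2,-.3)"
```

```text
clock: 4.03
position: [0.6475, -0.1968, 0.0857]
eef_rot: [0.0, 0.969, -0.247, 0.0]
ft_force: [0.3, -0.9, -0.6]
grip_width: 0.0375
gripper_force: 0.0
clk 4.03 turn shares [ 0.     -0.     -0.0317] shift(units, after turn) [-4.71 -8.66 -2.86] now [-6.33 -7.56 -2.86] F [ 0.3 -0.9 -0.6] w 0.0375 gf 0.0
```

```bash
python3 -m handwheel '[[1,[0,0,0],[0,0,0]],[1,[0,0,0],[0,0,0]],[1,[0,0,0],[0,0,0]],[1,[0,0,0],[0,0,0]],[1,[0,0,-0.4],[0,0,0]],[1,[0,0,-0.8],[0,0,0]],[1,[0,0,-0.8],[0,0,0]],[1,[0,0,-0.8],[0,0,0]]]' 12
python3 -c "from h import *; to(.57,.19,.2)"
```

```text
clock: 5.03
position: [0.6476, -0.1968, 0.2001]
eef_rot: [0.0, 0.969, -0.247, 0.001]
ft_force: [-0.2, -0.1, 0.3]
grip_width: 0.0007
gripper_force: 0.0
clk 5.03 turn shares [-0.     -0.0002  0.    ] shift(units, after turn) [-6.33 -7.56  0.  ] now [-6.33 -7.56 -0.  ] F [-0.2 -0.1  0.3] w 0.0007 gf 0.0
```

```bash
python3 - <<'E'
from h import *
p,d=r.read_camera("wrist");p2,d2=r.read_camera("top")
np.savez("pics/w2.npz",p=p,d=d)
a=p[100:340,120:400];b=cv2.resize(p2[130:240,240:350],(480,480),interpolation=cv2.INTER_CUBIC)
cv2.imwrite("pics/c2.png",np.hstack([cv2.resize(a,(308,264)),np.zeros((264,4,3),np.uint8),b[:264,:]])[:,:,::-1])
E
```

```text
(no output)
```

View pics/c2.png

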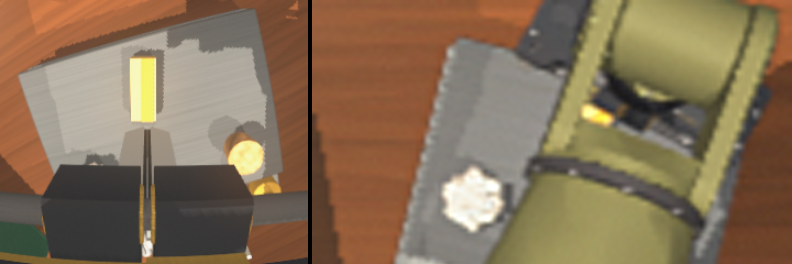

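The offcut is unmoved at about (250,182) and the fingers closed without holding it. Its sides may slope, so I'll check the depth profile.

```bash
python3 - <<'E'
from h import *
c=r.camera_params("wrist");K=np.array(c["intrinsics"]);HE=np.array(c["hand_eye"])
z=np.load("pics/w2.npz");p,d=z["p"],z["d"];s=r.get_state()
v,u=np.indices(d.shape);x=u-K[0,2];y=v-K[1,2];rr=np.hypot(x,y)+1e-9;th=rr/K[0,0]
P=np.stack([x/rr*np.tan(th)*d,y/rr*np.tan(th)*d,d],-1)
T=P@HE[:3,:3].T+HE[:3,3]
h=s["position"][2]-T[:,:,2]
m=(h>.078)&(h<.13)&(abs(T[:,:,1])<.035)&(abs(T[:,:,0])<.06)&(v<215)&(v>140)
q=T[m];print("tool-frame extents",np.percentile(q,[2,50,98],axis=0).round(4).tolist())
for row in (165,180,195):
    print(row,[(round(float(T[row,k,0])*1e3),round(float(T[row,k,1])*1e3,1),round(float(h[row,k])*1e3)) for k in range(230,272,2)])
print([(round(float(T[k,250,0])*1e3),round(float(h[k,250])*1e3)) for k in range(145,220,4)])
E
```

```text
tool-frame extents [[-0.0299, -0.0163, 0.1047], [0.0025, -0.0034, 0.1069], [0.0315, 0.0086, 0.1146]]
165 [(15, -26.8, 74), (15, -24.5, 74), (15, -22.2, 73), (15, -19.9, 73), (18, -16.5, 94), (18, -14.2, 95), (18, -12.1, 95), (18, -9.9, 94), (18, -7.7, 96), (18, -5.5, 97), (18, -3.4, 96), (18, -1.2, 98), (18, 0.9, 97), (18, 3.1, 97), (18, 5.3, 97), (18, 7.4, 97), (15, 10.3, 73), (15, 12.6, 74), (15, 14.9, 74), (15, 17.2, 74), (15, 19.6, 73)]
180 [(-3, -27.3, 72), (-3, -24.8, 73), (-3, -22.4, 74), (-3, -20.0, 74), (1, -16.6, 94), (1, -14.4, 95), (2, -12.2, 96), (1, -10.0, 95), (2, -7.8, 97), (2, -5.6, 97), (2, -3.4, 97), (2, -1.2, 99), (2, 1.0, 97), (2, 3.1, 97), (2, 5.3, 96), (2, 7.5, 95), (69, 0.1, 414), (-3, 12.7, 74), (-3, 15.1, 73), (-3, 17.4, 73), (-3, 19.7, 74)]
195 [(-21, -27.4, 74), (-21, -25.1, 73), (-21, -22.7, 73), (-21, -20.3, 73), (-21, -17.9, 74), (-15, -14.6, 95), (-16, -12.4, 95), (-15, -10.1, 96), (-15, -7.9, 96), (-15, -5.7, 96), (-15, -3.5, 96), (-15, -1.2, 98), (-15, 1.0, 97), (-15, 3.2, 96), (-16, 5.4, 95), (-16, 7.6, 94), (-21, 10.4, 75), (-21, 12.8, 75), (-21, 15.3, 73), (-22, 17.7, 72), (-21, 20.0, 73)]
[(38, 74), (33, 73), (31, 96), (27, 97), (23, 97), (18, 96), (14, 97), (10, 97), (5, 97), (1, 97), (-4, 97), (-8, 98), (-13, 98), (-17, 98), (-22, 96), (-26, 97), (-31, 97), (-43, 74), (9, 240)]
```

The top is flat or slightly rounded and the offcut hasn't shifted, so the moulded sides slipped through the pads. I'll grip it end to end instead, across the 64 mm.

```bash
python3 -c "
from h import *; print(np.round(r.get_state()['qpos'],2)); to(.6507,-.1933,.081,1.07);to(.6507,-.1933,.081,-2.07)"
```

```text
[-0.35  0.58  1.06  0.    1.49  1.72]
clk 5.12 turn shares [ 0.0008 -0.001  -0.2497] shift(units, after turn) [ 0.11 -0.01  3.05] now [-0.03 -0.1   3.05] F [0.1 0.4 0.8] w 0.0005 gf 0.0
clk 5.12 turn shares [-0.001  -0.0008  0.2501] shift(units, after turn) [-0.11  0.    3.05] now [-0.03 -0.1   3.05] F [0.1 0.4 0.8] w 0.0005 gf 0.0
```

```bash
python3 -m handwheel '[[-1,[0,0,0],[0,0,-0.0278]],[-1,[0,0,0],[0,0,-0.0278]],[-1,[0,0,0],[0,0,-0.0278]],[-1,[0,0,0],[0,0,-0.0278]],[-1,[0,0,0],[0,0,-0.0278]],[-1,[0,0,0],[0,0,-0.0278]],[-1,[0,0,0],[0,0,-0.0278]],[-1,[0,0,0],[0,0,-0.0278]],[-1,[0,0,0],[0,0,-0.0278]],[-1,[0.1,0,0.7],[0,0,0]],[-1,[0,0,0.7],[0,0,0]],[-1,[0,0,0],[0,0,0]]]' 12
python3 -c "from h import *; to(.6507,-.1933,.081,1.07)"
```

```text
clock: 6.62
position: [0.6484, -0.1929, 0.1396]
eef_rot: [-0.002, 0.859, 0.511, -0.001]
ft_force: [-0.1, 0.4, 0.5]
grip_width: 0.0935
gripper_force: 0.0
clk 6.62 turn shares [-0.0006  0.0001  0.0005] shift(units, after turn) [0.02 0.06 1.46] now [0.02 0.06 1.46] F [-0.1  0.4  0.5] w 0.0935 gf 0.0
```

```bash
python3 -m handwheel '[[-1,[0.02,0.06,0.7],[0,0,0]],[-1,[0,0,0.5],[0,0,0]],[-1,[0,0,0.25],[0,0,0]],[1,[0,0,0],[0,0,0]],[1,[0,0,0],[0,0,0]],[1,[0,0,0],[0,0,0]],[1,[0,0,0],[0,0,0]],[1,[0,0,0],[0,0,0]],[1,[0,0,0],[0,0,0]],[1,[0,0,0],[0,0,0]]]' 12
python3 -m handwheel '[[1,[0,0,-0.2],[0,0,0]],[1,[0,0,-0.4],[0,0,0]],[1,[0,0,-0.7],[0,0,0]],[1,[0,0,-0.9],[0,0,0]],[1,[0,0,-0.6],[0,0,0]]]'
python3 -c "from h import *; to(.57,.19,.2)"
```

```text
clock: 7.88
position: [0.6519, -0.1937, 0.0836]
eef_rot: [-0.0, 0.859, 0.511, -0.0]
ft_force: [-0.7, 0.5, 0.6]
grip_width: 0.0274
gripper_force: 0.0
clock: 8.5
position: [0.6523, -0.1938, 0.1991]
eef_rot: [0.001, 0.859, 0.511, 0.001]
ft_force: [-0.1, -0.1, -0.5]
grip_width: 0.0005
gripper_force: 0.0
clk 8.5 turn shares [ 0.0005 -0.0001 -0.    ] shift(units, after turn) [ 7.45 -6.39 -0.02] now [ 7.45 -6.39 -0.04] F [-0.1 -0.1 -0.5] w 0.0005 gf 0.0
```

```bash
cat >> h.py <<'E'
def wcloud(d):
    c=r.camera_params("wrist");K=np.array(c["intrinsics"]);HE=np.array(c["hand_eye"])
    v,u=np.indices(d.shape);x=u-K[0,2];y=v-K[1,2];rr=np.hypot(x,y)+1e-9;k=np.tan(np.minimum(rr/K[0,0],1.5))/rr
    return np.stack([x*k*d,y*k*d,d],-1)@HE[:3,:3].T+HE[:3,3]
def world(T,s):
    q=s["eef_rot"];return T@Ro.from_quat([q[1],q[2],q[3],q[0]]).as_matrix().T+s["position"]
E
python3 - <<'E'
from h import *
s=r.get_state();p,d=r.read_camera("wrist");np.savez("pics/w3.npz",p=p,d=d)
cv2.imwrite("pics/w3.png",p[:,:,::-1])
T=wcloud(d);W=world(T,s)
for k in range(150,290,6): print(k,T[k,253].round(4),W[k,253].round(3))
E
```

```text
150 [ 0.033  -0.0018  0.1292] [ 0.667 -0.164  0.07 ]
156 [ 0.0262 -0.0018  0.1278] [ 0.664 -0.17   0.071]
162 [ 0.0192 -0.0018  0.128 ] [ 0.66  -0.176  0.071]
168 [ 0.0122 -0.0018  0.1279] [ 0.657 -0.182  0.071]
174 [ 0.0092 -0.0018  0.1067] [ 0.655 -0.185  0.092]
180 [ 0.0025 -0.0018  0.1068] [ 0.652 -0.191  0.092]
186 [-0.0038 -0.0018  0.1052] [ 0.649 -0.196  0.094]
192 [-0.0104 -0.0018  0.1045] [ 0.646 -0.202  0.095]
198 [-0.0239 -0.0018  0.1288] [ 0.64  -0.214  0.07 ]
204 [-0.0312 -0.0018  0.1285] [ 0.636 -0.221  0.071]
210 [-0.0387 -0.0018  0.1284] [ 0.633 -0.227  0.071]
216 [-0.0465 -0.0018  0.1288] [ 0.629 -0.234  0.07 ]
222 [ 0.0077 -0.0015 -0.0405] [ 0.655 -0.186  0.24 ]
228 [ 0.0077 -0.0014 -0.0508] [ 0.655 -0.186  0.25 ]
234 [ 0.008  -0.0014 -0.0605] [ 0.655 -0.186  0.26 ]
240 [ 0.0076 -0.0014 -0.0678] [ 0.655 -0.186  0.267]
246 [ 0.008  -0.0014 -0.0761] [ 0.655 -0.186  0.275]
252 [ 0.0067 -0.0014 -0.0804] [ 0.654 -0.187  0.279]
258 [ 0.005  -0.0014 -0.0834] [ 0.653 -0.189  0.282]
264 [ 0.0011 -0.0014 -0.0824] [ 0.651 -0.192  0.281]
270 [-0.0012 -0.0014 -0.0842] [ 0.65  -0.194  0.283]
276 [-0.0052 -0.0014 -0.0832] [ 0.648 -0.198  0.282]
282 [ 0.0283 -0.0012 -0.1433] [ 0.664 -0.168  0.342]
288 [ 0.0277 -0.0012 -0.1453] [ 0.664 -0.169  0.344]
```

View pics/w3.png

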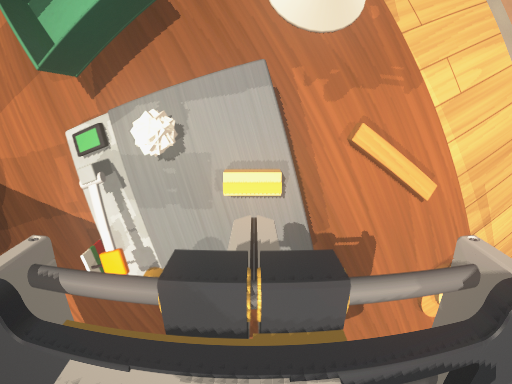

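The fingertips appear at about v=217, well short of where a tip 8 mm ahead of the TCP would show (v≈199). I'll measure the fingers' real extent from the wrist depth.

```bash
python3 - <<'E'
from h import *
z=np.load("pics/w3.npz");d=z["d"];T=wcloud(d)
for u in (235,242,248,251,254,257,262,268):
    print(u,[(k,*(T[k,u]*1e3).round(0).astype(int).tolist()) for k in range(196,250,4)])
z=np.load("pics/w1.npz");d=z["d"];T=wcloud(d)
for u in (150,165,175,180,330,335,345): print(u,[(k,*(T[k,u]*1e3).round(0).astype(int).tolist()) for k in range(200,250,6)])
E
```

```text
235 [(196, -21, -23, 128), (200, -26, -23, 129), (204, -31, -23, 128), (208, -36, -23, 127), (212, -41, -23, 127), (216, -46, -24, 128), (220, 10, -12, -42), (224, 10, -12, -50), (228, 9, -12, -55), (232, 9, -11, -61), (236, 9, -11, -67), (240, 9, -11, -71), (244, 9, -10, -77), (248, 9, -10, -81)]
242 [(196, -22, -15, 129), (200, -27, -15, 129), (204, -31, -15, 128), (208, -36, -15, 128), (212, -41, -15, 128), (216, -47, -15, 129), (220, 10, -8, -42), (224, 9, -8, -48), (228, 10, -8, -56), (232, 9, -7, -61), (236, 9, -7, -65), (240, 9, -7, -71), (244, 10, -7, -78), (248, 9, -7, -81)]
248 [(196, -22, -8, 129), (200, -26, -8, 128), (204, -31, -8, 129), (208, -36, -8, 128), (212, -41, -8, 128), (216, 9, -5, -34), (220, 10, -4, -42), (224, 9, -4, -48), (228, 9, -4, -55), (232, 10, -4, -62), (236, 9, -4, -67), (240, 9, -4, -72), (244, 10, -4, -77), (248, 9, -4, -81)]
251 [(196, -21, -4, 128), (200, -26, -4, 128), (204, -31, -4, 128), (208, -37, -4, 130), (212, -41, -4, 129), (216, -47, -4, 129), (220, 8, -3, -38), (224, 8, -3, -44), (228, 8, -3, -50), (232, 8, -3, -57), (236, 8, -2, -63),
[... 1790 characters left out ...]
), (212, -40, -90, 122), (218, 8, -48, -34), (224, 5, -48, -37), (230, 1, -48, -38), (236, 70, -1, -211), (242, -7, -48, -39), (248, -87, -93, 121)]
330 [(200, -24, 90, 121), (206, -32, 91, 123), (212, -40, 91, 123), (218, 9, 47, -37), (224, 7, 46, -43), (230, 3, 46, -44), (236, 0, 46, -45), (242, -3, 46, -47), (248, -6, 46, -49)]
335 [(200, -25, 96, 121), (206, -32, 96, 121), (212, -40, 97, 122), (218, 9, 50, -38), (224, 9, 48, -48), (230, 8, 46, -56), (236, 5, 46, -57), (242, 1, 46, -57), (248, -3, 46, -58)]
345 [(200, -25, 109, 122), (206, -33, 110, 123), (212, -40, 110, 122), (218, 9, 56, -40), (224, 9, 53, -51), (230, 9, 51, -59), (236, 9, 48, -67), (242, 8, 46, -74), (248, 6, 46, -76)]
```

By the wrist depth the real fingertips are about 33 mm behind the reported TCP, not 8 mm ahead. Both closures therefore passed above the offcut. I'll descend about 41 mm lower in stages and watch the force.

```bash
python3 -m handwheel '[[-1,[0,0,0],[0,0,0]],[-1,[0,0,0],[0,0,0]],[-1,[0,0,0],[0,0,0]],[-1,[0,0,0.3],[0,0,0]],[-1,[0,0,0.6],[0,0,0]],[-1,[0,0,0.7],[0,0,0]],[-1,[0,0,0.7],[0,0,0]],[-1,[0,0,0.6],[0,0,0]],[-1,[0,0,0.45],[0,0,0]],[-1,[0,0,0.2],[0,0,0]],[-1,[0,0,0.1],[0,0,0]]]' 12
python3 -m handwheel '[[-1,[0,0,0.1],[0,0,0]],[-1,[0,0,0.08],[0,0,0]],[-1,[0,0,0],[0,0,0]]]' 12
```

```text
clock: 9.93
position: [0.6521, -0.1937, 0.0496]
eef_rot: [0.0, 0.859, 0.511, 0.0]
ft_force: [0.4, -0.0, -0.1]
grip_width: 0.0939
gripper_force: 0.0
clock: 10.3
position: [0.6519, -0.1937, 0.0424]
eef_rot: [0.0, 0.859, 0.511, 0.0]
ft_force: [0.2, 0.5, 0.4]
grip_width: 0.0937
gripper_force: 0.0
```

No contact, which confirms the offset. I'll close now.

```bash
python3 -m handwheel '[[1,[0,0,0],[0,0,0]],[1,[0,0,0],[0,0,0]],[1,[0,0,0],[0,0,0]],[1,[0,0,0],[0,0,0]],[1,[0,0,0],[0,0,0]],[1,[0,0,0],[0,0,0]]]' 12
python3 -m handwheel '[[1,[0,0,-0.2],[0,0,0]],[1,[0,0,-0.5],[0,0,0]],[1,[0,0,-0.8],[0,0,0]],[1,[0,0,-0.9],[0,0,0]],[1,[0,0,-0.6],[0,0,0]]]'
python3 -c "from h import *; to(.58,.19,.16)"
```

```text
clock: 11.05
position: [0.652, -0.1937, 0.0425]
eef_rot: [0.0, 0.859, 0.511, 0.0]
ft_force: [-0.2, -0.1, 1.1]
grip_width: 0.0637
gripper_force: 12.0
clock: 11.68
position: [0.6524, -0.1938, 0.1662]
eef_rot: [0.001, 0.859, 0.511, 0.001]
ft_force: [-0.7, -0.4, -0.2]
grip_width: 0.0641
gripper_force: 12.0
clk 11.68 turn shares [ 0.0005 -0.0001 -0.    ] shift(units, after turn) [ 7.57 -6.17  0.15] now [ 7.57 -6.17  0.14] F [-0.7 -0.4 -0.2] w 0.0641 gf 12.0
```

```bash
python3 -m handwheel '[[1,[0.4,-0.36,0],[0,0,0]],[1,[0.83,-0.76,0],[0,0,0]],[1,[0.83,-0.76,0],[0,0,0]],[1,[0.83,-0.76,0],[0,0,0]],[1,[0.83,-0.76,0],[0,0,0]],[1,[0.83,-0.76,0],[0,0,0]],[1,[0.83,-0.76,0],[0,0,0]],[1,[0.83,-0.76,0],[0,0,0]],[1,[0.83,-0.76,0],[0,0,0]],[1,[0.43,-0.4,0],[0,0,0]],[1,[0,0,0],[0,0,0]]]'
python3 -c "from h import *; to(.555,.2,.037)"
```

```text
clock: 13.05
position: [0.554, 0.2008, 0.1639]
eef_rot: [0.0, 0.859, 0.512, 0.001]
ft_force: [0.1, 0.3, 0.1]
grip_width: 0.0639
gripper_force: 12.0
clk 13.05 turn shares [ 0.0002 -0.0002 -0.    ] shift(units, after turn) [-0.    0.03  3.17] now [-0.01  0.03  3.17] F [0.1 0.3 0.1] w 0.0639 gf 12.0
```

```bash
python3 -m handwheel '[[1,[0,0,0.6],[0,0,0]],[1,[0,0,0.8],[0,0,0]],[1,[0,0,0.8],[0,0,0]],[1,[0,0,0.6],[0,0,0]],[1,[0,0,0.3],[0,0,0]],[-1,[0,0,0],[0,0,0]],[-1,[0,0,0],[0,0,0]],[-1,[0,0,0],[0,0,0]],[-1,[0,0,-0.8],[0,0,0]],[-1,[0,0,-0.9],[0,0,0]],[-1,[0,0,-0.9],[0,0,0]],[-1,[0,0,0],[0,0,0]]]' 12
python3 -c "from h import *; to(.582,-.091,.06)"
```

```text
clock: 14.55
position: [0.5555, 0.1999, 0.1459]
eef_rot: [0.001, 0.859, 0.511, 0.003]
ft_force: [-0.3, 0.5, 0.2]
grip_width: 0.0939
gripper_force: 0.0
clk 14.55 turn shares [ 0.0007 -0.0006 -0.    ] shift(units, after turn) [-6.07  4.05  2.15] now [-6.08  4.04  2.14] F [-0.3  0.5  0.2] w 0.0939 gf 0.0
```

```bash
python3 -m handwheel '[[-1,[-0.4,0.27,0],[0,0,0]],[-1,[-0.8,0.53,0],[0,0,0]],[-1,[-0.8,0.53,0],[0,0,0]],[-1,[-0.8,0.53,0],[0,0,0]],[-1,[-0.8,0.53,0],[0,0,0]],[-1,[-0.8,0.53,0],[0,0,0]],[-1,[-0.8,0.53,0],[0,0,0]],[-1,[-0.87,0.6,0],[0,0,0]],[-1,[0,0,0],[0,0,0]]]' 8
python3 - <<'E'
from h import *
s=r.get_state();p,d=r.read_camera("wrist");W=world(wcloud(d),s);h=W[:,:,2]
m=(h>.082)&(h<.13)&(np.hypot(W[:,:,0]-.582,W[:,:,1]+.091)<.05);print(m.sum(),W[m].mean(0).round(4),W[m].min(0).round(3),W[m].max(0).round(3))
a=(W[m].min(0)+W[m].max(0))/2;to(a[0],a[1],.045)
b=(h>.006)&(h<.06)&(np.hypot(W[:,:,0]-.555,W[:,:,1]-.2)<.05);print("in bin",b.sum())
E
```

```text
clock: 15.68
position: [0.5796, -0.0945, 0.141]
eef_rot: [-0.001, 0.86, 0.51, -0.001]
ft_force: [-0.8, -0.6, -0.1]
grip_width: 0.0942
gripper_force: 0.0
2303 [ 0.584  -0.0874  0.1042] [ 0.556 -0.115  0.082] [ 0.609 -0.066  0.118]
clk 15.72 turn shares [-0.0003  0.0001 -0.    ] shift(units, after turn) [0.09 0.04 2.4 ] now [0.1  0.04 2.4 ] F [0.  0.6 0. ] w 0.0939 gf 0.0
in bin 445
```

```bash
python3 -m handwheel '[[-1,[0.1,0.04,0.6],[0,0,0]],[-1,[0,0,0.7],[0,0,0]],[-1,[0,0,0.6],[0,0,0]],[-1,[0,0,0.3],[0,0,0]],[-1,[0,0,0.2],[0,0,0]],[1,[0,0,0],[0,0,0]],[1,[0,0,0],[0,0,0]],[1,[0,0,0],[0,0,0]],[1,[0,0,0],[0,0,0]],[1,[0,0,0],[0,0,0]],[1,[0,0,0],[0,0,0]],[1,[0,0,0],[0,0,0]]]' 8
python3 -m handwheel '[[1,[0,0,-0.3],[0,0,0]],[1,[0,0,-0.6],[0,0,0]],[1,[0,0,-0.9],[0,0,0]],[1,[0,0,-0.9],[0,0,0]],[1,[0,0,-0.3],[0,0,0]]]'
python3 -c "from h import *; to(.56,.15,.16)"
```

```text
clock: 17.23
position: [0.584, -0.0885, 0.0466]
eef_rot: [0.0, 0.859, 0.511, 0.0]
ft_force: [0.5, -0.1, 1.3]
grip_width: 0.0469
gripper_force: 8.0
clock: 17.85
position: [0.5846, -0.0886, 0.1691]
eef_rot: [0.001, 0.859, 0.511, 0.001]
ft_force: [-0.1, 0.6, -1.0]
grip_width: 0.0465
gripper_force: 8.0
clk 17.85 turn shares [ 0.0006 -0.0002 -0.    ] shift(units, after turn) [ 4.95 -3.39  0.23] now [ 4.95 -3.39  0.22] F [-0.1  0.6 -1. ] w 0.0465 gf 8.0
```

```bash
python3 -m handwheel '[[1,[0.4,-0.27,0],[0,0,0]],[1,[0.8,-0.55,0],[0,0,0]],[1,[0.85,-0.58,0],[0,0,0]],[1,[0.85,-0.58,0],[0,0,0]],[1,[0.85,-0.58,0],[0,0,0]],[1,[0.8,-0.55,0],[0,0,0]],[1,[0.4,-0.28,0],[0,0,0]],[1,[0,0,0.4],[0,0,0]],[1,[0,0,0.8],[0,0,0]],[1,[0,0,0.8],[0,0,0]],[1,[0,0,0.6],[0,0,0]],[1,[0,0,0.3],[0,0,0]]]' 8
python3 -m handwheel '[[-1,[0,0,0],[0,0,0]],[-1,[0,0,0],[0,0,0]],[-1,[0,0,0],[0,0,0]],[-1,[0,0,-0.7],[0,0,0]],[-1,[0,0,-0.9],[0,0,0]],[-1,[0,0,-0.9],[0,0,0]],[-1,[0,0,0],[0,0,0]]]' 8
python3 -c "from h import *; to(.5373,-.2559,.15,.4)"
```

```text
clock: 19.35
position: [0.5584, 0.1488, 0.048]
eef_rot: [-0.0, 0.86, 0.511, -0.001]
ft_force: [-0.3, 0.3, 0.1]
grip_width: 0.0467
gripper_force: 8.0
clock: 20.23
position: [0.5606, 0.1506, 0.1538]
eef_rot: [0.001, 0.859, 0.511, 0.003]
ft_force: [-0.0, -0.4, -1.3]
grip_width: 0.0938
gripper_force: 0.0
clk 20.23 turn shares [ 0.0005 -0.0008  0.1072] shift(units, after turn) [-4.49  9.13  0.09] now [-9.21  4.34  0.08] F [-0.  -0.4 -1.3] w 0.0938 gf 0.0
```

```bash
python3 -m handwheel '[[-1,[0,0,0],[0,0,0.0268]],[-1,[0,0,0],[0,0,0.0268]],[-1,[0,0,0],[0,0,0.0268]],[-1,[0,0,0],[0,0,0.0268]],[-1,[-0.2,0.45,0],[0,0,0]],[-1,[-0.4,0.85,0],[0,0,0]],[-1,[-0.45,0.9,0],[0,0,0]],[-1,[-0.45,0.9,0],[0,0,0]],[-1,[-0.45,0.9,0],[0,0,0]],[-1,[-0.45,0.9,0],[0,0,0]],[-1,[-0.45,0.9,0],[0,0,0]],[-1,[-0.45,0.9,0],[0,0,0]]]'
python3 -m handwheel '[[-1,[-0.45,0.9,0],[0,0,0]],[-1,[-0.45,0.9,0],[0,0,0]],[-1,[-0.24,0.6,0],[0,0,0]],[-1,[0,0,0],[0,0,0]]]' 8
python3 - <<'E'
from h import *
s=r.get_state();p,d=r.read_camera("wrist");np.savez("pics/w4.npz",p=p,d=d);W=world(wcloud(d),s);h=W[:,:,2]
m=(h>.1)&(h<.13)&(np.hypot(W[:,:,0]-.537,W[:,:,1]+.255)<.04);print(m.sum(),W[m].mean(0).round(4),W[m].min(0).round(3),W[m].max(0).round(3))
a=W[m].mean(0);to(a[0],a[1],.048)
E
```

```text
clock: 21.72
position: [0.541, -0.1503, 0.1502]
eef_rot: [-0.0, 0.98, 0.201, -0.0]
ft_force: [0.3, 0.0, 0.2]
grip_width: 0.0942
gripper_force: 0.0
clock: 22.22
position: [0.5362, -0.2563, 0.1498]
eef_rot: [-0.0, 0.98, 0.199, -0.0]
ft_force: [-0.8, -0.4, 0.0]
grip_width: 0.0939
gripper_force: 0.0
1498 [ 0.5385 -0.2546  0.1066] [ 0.518 -0.274  0.1  ] [ 0.558 -0.235  0.109]
clk 22.27 turn shares [-0.0001  0.0001 -0.    ] shift(units, after turn) [0.05 0.01 2.55] now [0.05 0.01 2.55] F [ 0.3  0.8 -0.7] w 0.0938 gf 0.0
```

```bash
python3 -m handwheel '[[-1,[0.05,0,0.6],[0,0,0]],[-1,[0,0,0.7],[0,0,0]],[-1,[0,0,0.7],[0,0,0]],[-1,[0,0,0.4],[0,0,0]],[-1,[0,0,0.2],[0,0,0]],[1,[0,0,0],[0,0,0]],[1,[0,0,0],[0,0,0]],[1,[0,0,0],[0,0,0]],[1,[0,0,0],[0,0,0]],[1,[0,0,0],[0,0,0]],[1,[0,0,0],[0,0,0]],[1,[0,0,0],[0,0,0]]]' 8
python3 -m handwheel '[[1,[0,0,0],[0,0,0]],[1,[0,0,-0.2],[0,0,0]],[1,[0,0,-0.5],[0,0,0]],[1,[0,0,-0.8],[0,0,0]],[1,[0,0,-0.9],[0,0,0]],[1,[0,0,-0.6],[0,0,0]]]'
python3 -c "from h import *; to(.55,.145,.16)"
```

```text
clock: 23.78
position: [0.5392, -0.2534, 0.0465]
eef_rot: [0.0, 0.98, 0.198, 0.0]
ft_force: [0.0, -1.1, 0.0]
grip_width: 0.0388
gripper_force: 8.0
clock: 24.52
position: [0.5394, -0.2535, 0.1688]
eef_rot: [0.001, 0.98, 0.198, 0.001]
ft_force: [0.4, -0.7, -1.2]
grip_width: 0.0386
gripper_force: 8.0
clk 24.52 turn shares [ 0.0002 -0.0002 -0.    ] shift(units, after turn) [ 4.12 -9.08  0.22] now [ 4.12 -9.08  0.21] F [ 0.4 -0.7 -1.2] w 0.0386 gf 8.0
```

```bash
python3 -m handwheel '[[1,[0.15,-0.45,0],[0,0,0]],[1,[0.3,-0.9,0],[0,0,0]],[1,[0.32,-0.95,0],[0,0,0]],[1,[0.32,-0.95,0],[0,0,0]],[1,[0.32,-0.95,0],[0,0,0]],[1,[0.32,-0.95,0],[0,0,0]],[1,[0.32,-0.95,0],[0,0,0]],[1,[0.32,-0.95,0],[0,0,0]],[1,[0.32,-0.95,0],[0,0,0]],[1,[0.32,-0.95,0],[0,0,0]],[1,[0.34,-1,0],[0,0,0]],[1,[0,0,0],[0,0,0]]]'
python3 - <<'E'
from h import *
to(.508,.165,.032)
s=r.get_state();p,d=r.read_camera("wrist");W=world(wcloud(d),s);h=W[:,:,2]
m=(h>.012)&(h<.08)&(abs(W[:,:,0]-.554)<.06)&(abs(W[:,:,1]-.178)<.07);
cv2.imwrite("pics/w5.png",p[:,:,::-1])
E
```

```text
clock: 26.02
position: [0.5061, 0.1681, 0.1651]
eef_rot: [-0.0, 0.98, 0.2, -0.001]
ft_force: [-0.4, -0.8, -0.6]
grip_width: 0.0389
gripper_force: 8.0
clk 26.02 turn shares [-0.0001  0.0003 -0.    ] shift(units, after turn) [0.01 0.09 3.33] now [0.02 0.09 3.33] F [-0.4 -0.8 -0.6] w 0.0389 gf 8.0
```

View pics/w5.png

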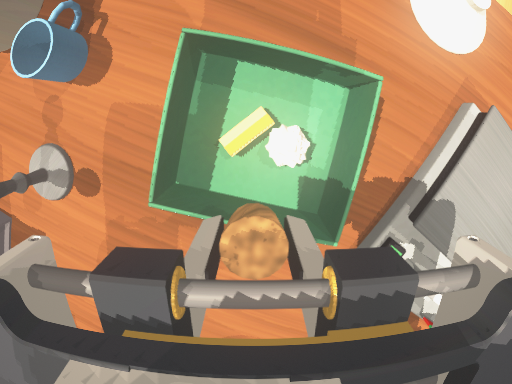

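The offcut (247,132) and ball (288,145) are in the bin, and the bung is held. I'll shift slightly inward, lower and release.

```bash
python3 -m handwheel '[[1,[0.25,0.18,0.3],[0,0,0]],[1,[0,0,0.8],[0,0,0]],[1,[0,0,0.8],[0,0,0]],[1,[0,0,0.8],[0,0,0]],[1,[0,0,0.4],[0,0,0]],[1,[0,0,0.15],[0,0,0]],[1,[0,0,0],[0,0,0]]]'
python3 -m handwheel '[[-0.3,[0,0,0],[0,0,0]],[-0.3,[0,0,0],[0,0,0]],[-0.3,[0,0,0],[0,0,0]],[-0.3,[0,0,-0.5],[0,0,0]],[-0.3,[0,0,-0.9],[0,0,0]],[-0.3,[0,0,-0.9],[0,0,0]],[-0.3,[0,0,-0.9],[0,0,0]],[1,[0,0,-0.4],[0,0,0]],[1,[0,0,0],[0,0,0]]]' 10
python3 - <<'E'
from h import *
to(.441,-.199,.17,-.21);to(.441,-.199,.17,1.36); to(.49,-.199,.17)
print(r.get_state()['qpos'].__repr__())
E
```

```text
clock: 26.95
position: [0.5201, 0.1625, 0.0368]
eef_rot: [-0.0, 0.98, 0.198, 0.0]
ft_force: [1.4, 0.4, -0.4]
grip_width: 0.0384
gripper_force: 8.0
clock: 28.08
position: [0.5199, 0.1627, 0.1807]
eef_rot: [-0.0, 0.98, 0.198, 0.001]
ft_force: [-0.6, 0.3, -0.7]
grip_width: 0.0446
gripper_force: 0.0
clk 28.07 turn shares [-0.     -0.0002  0.097 ] shift(units, after turn) [-0.05  9.26  0.27] now [-5.34  7.56  0.26] F [-0.6  0.3 -0.7] w 0.0446 gf 0.0
clk 28.07 turn shares [ 1.000e-04 -1.000e-04 -1.529e-01] shift(units, after turn) [-9.26 -0.04  0.27] now [-5.34  7.56  0.26] F [-0.6  0.3 -0.7] w 0.0446 gf 0.0
clk 28.07 turn shares [ 0.     -0.0002 -0.    ] shift(units, after turn) [-4.21  8.04  0.27] now [-4.21  8.04  0.26] F [-0.6  0.3 -0.7] w 0.0446 gf 0.0
array([2.36059281e-01, 2.82762381e-01, 1.52840533e+00, 2.16314420e-05,
       1.32933415e+00, 1.40725536e+00])
```

```bash
python3 -m handwheel '[[1,[0,0,0],[0,0,0.0243]],[1,[0,0,0],[0,0,0.0243]],[1,[0,0,0],[0,0,0.0243]],[1,[0,0,0],[0,0,0.0243]],[1,[0,0.5,0],[0,0,0]],[1,[0,0.8,0],[0,0,0]],[1,[0,0.8,0],[0,0,0]],[1,[0,0.8,0],[0,0,0]],[1,[0,0.8,0],[0,0,0]],[1,[0,0.8,0],[0,0,0]],[1,[0,0.8,0],[0,0,0]],[1,[0,0.8,0],[0,0,0]]]' 20
python3 -m handwheel '[[1,[0,0.8,0],[0,0,0]],[1,[0,0.8,0],[0,0,0]],[1,[0,0.8,0],[0,0,0]],[1,[0,0.76,0],[0,0,0]],[1,[0,0,0],[0,0,0]],[1,[0,0,0],[0,0,0]]]'
python3 - <<'E'
from h import *
s=r.get_state();p,d=r.read_camera("wrist");np.savez("pics/w6.npz",p=p,d=d);T=wcloud(d);W=world(T,s);h=W[:,:,2]
hs=cv2.cvtColor(p,cv2.COLOR_RGB2HSV).astype(int)
m=((hs[:,:,0]<25)&(hs[:,:,1]>180)&(hs[:,:,2]>150)&(h>.09)&(h<.12)).astype(np.uint8)
n,l,st,c=cv2.connectedComponentsWithStats(m)
for i in range(1,n):
    if st[i,4]>60:
        q=W[l==i];print(st[i],c[i].round(),np.median(q,0).round(4),q[:,:2].min(0).round(4),q[:,:2].max(0).round(4),"rect",cv2.minAreaRect(q[:,:2].astype(np.float32)))
x=T[(T[:,:,2]<.02)&(T[:,:,2]>-.05)&(abs(T[:,:,0])<.02)&(abs(T[:,:,1])<.02)]
print("tips",np.percentile(x,[1,50,99],axis=0).round(4).tolist())
cv2.imwrite("pics/w6.png",p[:,:,::-1]);to(.441,-.199,.1)
E
```

```text
clock: 29.58
position: [0.4673, -0.0777, 0.1796]
eef_rot: [-0.0, 0.995, -0.103, -0.001]
ft_force: [0.4, 0.4, -0.1]
grip_width: 0.0005
gripper_force: 0.0
clock: 30.32
position: [0.4416, -0.1994, 0.1799]
eef_rot: [-0.0, 0.995, -0.105, -0.0]
ft_force: [0.1, -0.7, -0.4]
grip_width: 0.0004
gripper_force: 0.0
[446  28  28  37 483] [461.  45.] [ 0.5601 -0.4752  0.0959] [ 0.5362 -0.4973] [ 0.5818 -0.4562] rect ((0.5585320591926575, -0.4769160747528076), (0.04275099188089371, 0.025959547609090805), 38.18004608154297)
[237 168  33  33 126] [260. 177.] [ 0.4566 -0.2111  0.101 ] [ 0.4255 -0.2178] [ 0.4632 -0.1868] rect ((0.4498596787452698, -0.20793795585632324), (0.04360458254814148, 0.022958658635616302), 31.536972045898438)
tips [[0.0066, -0.0118, -0.0499], [0.0084, -0.0001, -0.043], [0.0089, 0.0116, -0.0323]]
clk 30.38 turn shares [-0.      0.0001 -0.    ] shift(units, after turn) [-0.02  0.    2.  ] now [-0.02  0.    2.  ] F [-1.  -0.4  0.9] w 0.0004 gf 0.0
```

View pics/w6.png

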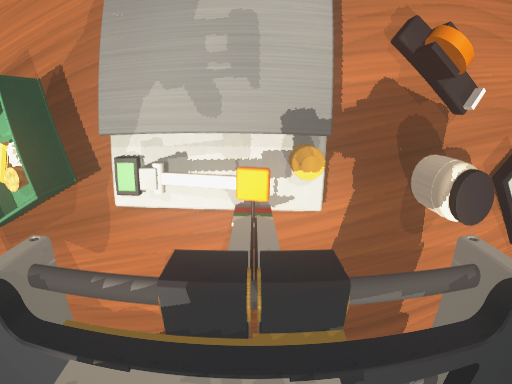

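The pad spans (237–270,168–201), centred under the tool, with the weight at (308,163) clear of it. I'll descend to just above the pad, then make contact slowly.

```bash
python3 -m handwheel '[[1,[0.07,0,0.3],[0,0,0]],[1,[0,0,0.6],[0,0,0]],[1,[0,0,0.7],[0,0,0]],[1,[0,0,0.5],[0,0,0]],[1,[0,0,0.3],[0,0,0]],[1,[0,0,0.1],[0,0,0]],[1,[0,0,0],[0,0,0]]]'
python3 -m handwheel '[[1,[0,0,0.1],[0,0,0]],[1,[0,0,0],[0,0,0]]]'
python3 -m handwheel '[[1,[0,0,0.1],[0,0,0]],[1,[0,0,0],[0,0,0]]]'
python3 -m handwheel '[[1,[0,0,0.1],[0,0,0]],[1,[0,0,0],[0,0,0]]]'
```

```text
clock: 31.25
position: [0.4451, -0.2001, 0.0807]
eef_rot: [0.0, 0.994, -0.105, 0.0]
ft_force: [0.6, -0.5, 0.5]
grip_width: 0.0004
gripper_force: 0.0
clock: 31.5
position: [0.4449, -0.2001, 0.0765]
eef_rot: [0.0, 0.994, -0.105, 0.0]
ft_force: [-0.5, 0.2, 0.7]
grip_width: 0.0006
gripper_force: 0.0
clock: 31.75
position: [0.4447, -0.2, 0.0722]
eef_rot: [-0.0, 0.994, -0.105, -0.0]
ft_force: [-0.4, -0.1, -0.1]
grip_width: 0.0002
gripper_force: 0.0
clock: 32.0
position: [0.4451, -0.2003, 0.0685]
eef_rot: [0.0, 0.994, -0.105, 0.0]
ft_force: [0.8, -1.1, 4.3]
grip_width: 0.0005
gripper_force: 1.6
```

```bash
python3 -m handwheel '[[1,[0,0,0.1],[0,0,0]],[1,[0,0,0.1],[0,0,0]],[1,[0,0,0.1],[0,0,0]],[1,[0,0,0.1],[0,0,0]],[1,[0,0,0],[0,0,0]]]'
python3 -m handwheel '[[1,[0,0,0.1],[0,0,0]],[1,[0,0,0.08],[0,0,0]],[1,[0,0,0],[0,0,0]],[1,[0,0,0],[0,0,0]]]'
python3 - <<'E'
from h import *
to(.445,-.2,.045)
out=[]
for n,(x0,y0,x1,y1),f in(("wrist",(150,120,350,270),3),("scene",(150,165,260,235),4),("top",(290,195,330,225),6)):
    p,d=r.read_camera(n);np.savez(f"pics/f_{n}.npz",p=p,d=d);c=p[y0:y1,x0:x1];c=cv2.resize(c,(390,int(390*c.shape[0]/c.shape[1])),interpolation=cv2.INTER_CUBIC);out.append(cv2.copyMakeBorder(c,0,300-c.shape[0],0,5,0))
cv2.imwrite("pics/f.png",np.hstack(out[:2])[:,:,::-1])
E
```

```text
clock: 32.62
position: [0.4449, -0.2004, 0.0523]
eef_rot: [0.0, 0.994, -0.105, 0.0]
ft_force: [-0.4, -3.2, 6.4]
grip_width: 0.0006
gripper_force: 3.0
clock: 33.12
position: [0.445, -0.2007, 0.0454]
eef_rot: [0.0, 0.994, -0.105, 0.0]
ft_force: [-1.6, -4.4, 7.7]
grip_width: 0.0003
gripper_force: 3.7
clk 33.12 turn shares [ 0.0001 -0.0001 -0.    ] shift(units, after turn) [-0.   -0.02  0.01] now [-0.   -0.02  0.01] F [-1.6 -4.4  7.7] w 0.0003 gf 3.7
```

View pics/f.png

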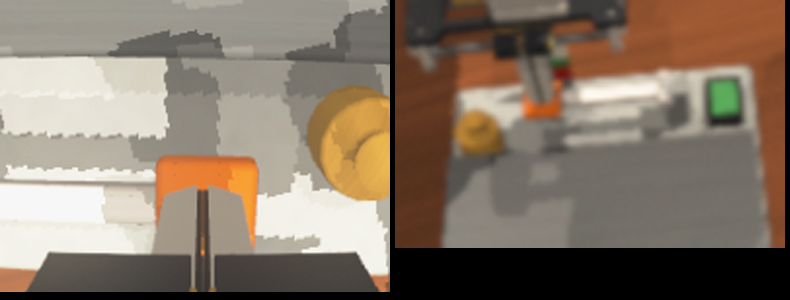

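The fingertips sit on the pad and force is 7.7 N, about mid-band. I'll cross-check the pad height by depth, and the bin contents and weight from the top view.

```bash
python3 - <<'E'
from h import *
s=r.get_state()
z=np.load("pics/f_wrist.npz");p,d=z["p"],z["d"];W=world(wcloud(d),s);h=W[:,:,2]
hs=cv2.cvtColor(p,cv2.COLOR_RGB2HSV).astype(int)
b=np.zeros(h.shape,bool);b[190:245,228:284]=1
m=b&(hs[:,:,0]<20)&(hs[:,:,1]>150)&(hs[:,:,2]>120)
print("pad",m.sum(),np.percentile(h[m],[10,50,90]).round(4), "pan/ledge",np.median(h[100:140,200:300]).round(4),np.median(h[160:195,200:225]).round(4))
print("weight",np.median(W[180:215,318:345].reshape(-1,3),0).round(4))
p=np.load("pics/f_top.npz")["p"];q=np.load("pics/top.npz")["p"]
cv2.imwrite("pics/g.png",cv2.resize(np.hstack([q[100:240,110:350],p[100:240,110:350]]),(800,233))[:,:,::-1])
to(.445,-.2,.045)
E
```

```text
pad 1017 [0.0742 0.0764 0.0774] pan/ledge 0.0707 0.0307
weight [ 0.4518 -0.2551  0.0637]
clk 33.27 turn shares [ 0.0001 -0.0001 -0.    ] shift(units, after turn) [-0.   -0.02  0.01] now [-0.   -0.02  0.01] F [-2.4 -4.9  6.9] w 0.0006 gf 3.7
```

View pics/g.png

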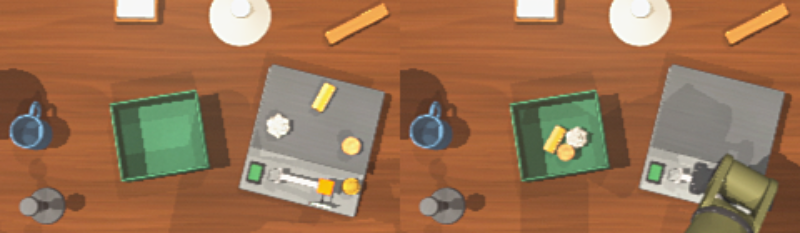

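All three items are in the bin, the pan is clear and the bystanders haven't moved. The pad is at about 77 mm, inside the 72–84 mm green range, so I'm handing in.

```bash
python3 -c "from bench import r; print(r.finish_job())"
```

```text
the job is handed in; nothing more can be done
None
```

The offcut, paper ball and bung are in the green bin, and I handed the job in at about 33 s, still holding the zero paddle in the green band (pad about 77 mm up by depth, about 7 N).

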